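# Pack finished parts in the transit case

### The arm

A 6-joint arm with a two-finger parallel gripper is mounted at the origin on the work surface. World frame = base frame: x ahead of the robot, y to its left, z up, the work surface at z = 0. Lengths are in m, angles in degrees, forces in N, time in s.
With the tool pointing down it reaches from about 0.25 to 0.725 m from the base axis. Payload 9.7 kg.
Tool frame: the origin (TCP) lies at the very end of the fingers, on their centre line; the grasp point (between the pads) lies 19 mm behind it (bot.grip_depth is the distance from the TCP to the grasp point, in m); z points along the fingers, y is the direction in which the jaws open and shut (so a half turn about z gives the same grasp; the last joint's range is limited). The gripper opens to 85 mm and grips with 20 to 120 N. Pads are 22 mm wide; open, the fingers measure 114 mm over their backs; the gripper's body (76 mm by 85 mm) begins 54 mm behind the grasp point. The pads swing forward as they close: fully open they stand 13 mm farther back than shut.
Start: joints at [72.88, 4.979, 10.078, 95.1, 0, 90], TCP at [0.162, 0.526, 0.231] pointing down, gripper open.
Joint ranges: [-179.16, 179.16], [-48.56, 103.87], [-65.8, 70.77], [-126.05, 130.52], [-82.76, 87.17], [-180, 180]. Speed limits (degrees/s): [127.2, 127.2, 147.25, 180, 180, 180].

### API

Orientations are given as [roll, pitch, yaw] about the fixed x, y, z axes, in that order (R = Rz(yaw) Ry(pitch) Rx(roll)).
In Python, from workcell import telemetry, optics, order, bot gives the robot as it stands. The module is installed in compiled form; this text tells all that it offers.
- The arm moves only by the shell command python3 -m inch 'ROWS' [FORCE]. ROWS is JSON, a list of rows, each a list of 7 numbers: the shift along the tool's x, y, z in m, then the turn, a rotation vector about the tool's x, y, z in rad, then the closure, from 0 (fully open) to 1 (shut). In form: [[tx, ty, tz, rx, ry, rz, grip], ...]. A call has 1 to 12 rows; each row is the pose to reach, as a shift and turn from the pose commanded when the call began, along the tool's axes at that moment; what a row does not reach only later rows make up. A row lasts 1/12 s, in which the tool goes at most 41.7 mm and 7.16 degrees, less where a joint would pass 70% of its speed; a pose out of reach is approached as far as the arm can. A call with a gripper value outside its range is refused whole. The fingers move at their own pace and stop on an object; FORCE is the grip in N (left out, the last holds). Time passes only in rows, so rows that repeat a pose let the fingers close. It gives the time, the measured TCP pose, the force and the opening at its end, in the units of the state.
- telemetry.get_obs(): the state, without advancing time (a new reading comes with each control period).
- optics.camera(name): name is "scene" or "top" or "wrist"; returns (picture, depth): 384x512x3 uint8, red, green, blue; 384x512 float32, m along the optical axis (not along the pixel's ray), 0 where there is no reading.
- optics.camera_info(name): a dict with "camera_matrix" (3x3 intrinsics, pixels), "xyz" and "attitude" of the camera in the world; the wrist camera has in their place "mount" (4x4, takes a point from camera to tool coordinates, whose origin is the TCP and whose axes are the flange's). Camera axes: x right, y down, z forward; pixel columns grow to the right and rows downward; lengths in m; the calibration is good to about 2 mm. A picture is of the moment at which its call begins: read the wrist's pose just before it. camera_info takes no time and is no camera call.
- order.job_done(): hands the job in, once; it reports no verdict.
The state is a dict: "time": time; "q": joint angles; "qd": joint speeds; "joint_efforts": joint torques, N m; "ee_pos": TCP position; "tcp_rot": TCP orientation; "wrist_force": force on the tool from outside, world axes, zero at the start; "torque": the same for the moment, N m; "opening": finger opening in m.
Only numpy, scipy, OpenCV 4.12 (cv2) and the standard library are available. Lean on these libraries where they do the work, as an engineer would, in place of code of your own. Each camera call takes 0.05 s, during which the arm holds its last target. There are 200 camera calls.

### The job

Pack all the loose machined parts on the bench in the transit case: turn its two turn buttons aside, lift the panel out and lay it flat on the bench, put every hub and bearing block down on the floor of the case, then set the panel back flush in its frame and turn both buttons back over it so that they point straight in. Leave the oil bottle, spanner and caliper where they are.

Things in the scene. Friction and masses are not known exactly. Their poses are not given: they have to be found in the camera images.
- case_floor (a point): Centre of the inner floor of the grey steel transit case fixed on the bench; the floor is 6 above the bench. x along the case's short side, y along its long side, z up. The cavity is 135 (x) x 165 (y) and 52 deep up to a 10 wide ledge all round, on which the panel rests.
- case_rim (a point): Centre of the case at the level of its dark rim, 66 above the bench; axes as case_floor. The rim measures 185 (x) x 257 (y) outside; the recess in it for the panel is 155 x 185 and 8 deep down to the ledge. The rim is 15 wide along the long sides and 36 wide at the ends, where the turn buttons are pivoted.
- panel_grip (a point): Point on the panel's handle, over the panel's centre, 30 above its underside. Panel: aluminium plate 147 (x) x 177 (y) x 8, about 300 g; on it a black fin handle 12 thick (x), 64 long (y), 30 tall, so the point is 22 above the plate and 8 below the fin's top. It starts seated, flush with the rim, point 82 above case_floor, about 4 mm of play all round. z is up; fits either way round.
- button_a (a joint): Steel turn button at the case's +y end: 0 when its wing points straight in over the panel's middle, positive turned anticlockwise seen from above; stops at +-1.75 rad. Starts within 0.3 of 0. Turns either way with slight friction (0.05 N m), stays where left, and clears the panel beyond about 1.15 rad.
- button_b (a joint): Steel turn button at the case's -y end: 0 when its wing points straight in over the panel's middle, positive turned anticlockwise seen from above; stops at +-1.75 rad. Starts within 0.3 of 0. Turns either way with slight friction (0.05 N m), stays where left, and clears the panel beyond about 1.15 rad.
- button_a_pivot (a point): Fixed point on the pivot axis of the +y turn button, 20.5 above the rim, axes as case_floor. The wing is 14 wide, 6 thick, underside 2.5 above the rim; from the pivot it reaches 34 inward (12 over the panel) and 14 outward. Along it stands a fin 10 thick, from 28 inward to 12 outward, its top 6 above this point: pinch it here and turn about the vertical.
- button_b_pivot (a point): Fixed point on the pivot axis of the -y turn button, 20.5 above the rim, axes as case_floor. The wing is 14 wide, 6 thick, underside 2.5 above the rim; from the pivot it reaches 34 inward (12 over the panel) and 14 outward. Along it stands a fin 10 thick, from 28 inward to 12 outward, its top 6 above this point: pinch it here and turn about the vertical.
- hub_a_mid (a point): Turned aluminium hub, 42 high, about 110 g: round flange 46 in diameter, 9 thick, at the bottom; round boss 30 in diameter above it. Point on its axis, half-way up (21 above its underside); z points up along the boss. Stands on the bench at the start; may be absent (None).
- hub_b_mid (a point): Turned aluminium hub, 42 high, about 110 g: round flange 46 in diameter, 9 thick, at the bottom; round boss 30 in diameter above it. Point on its axis, half-way up (21 above its underside); z points up along the boss. Stands on the bench at the start; may be absent (None).
- block_a_mid (a point): Milled aluminium bearing block, 42 high, about 110 g: foot 46 long (x) by 30 wide (y) by 9 thick, on its middle a body 30 x 30 up to the top, a dark bore on the two y faces. Point at its middle, half-way up (21 above its underside); z up. Stands on the bench at the start; may be absent (None).
- block_b_mid (a point): Milled aluminium bearing block, 42 high, about 110 g: foot 46 long (x) by 30 wide (y) by 9 thick, on its middle a body 30 x 30 up to the top, a dark bore on the two y faces. Point at its middle, half-way up (21 above its underside); z up. Stands on the bench at the start; may be absent (None).
- oil_bottle: White plastic oil bottle, 56 in diameter, 150 tall, origin at its underside; to be left alone.
- spanner: Steel spanner lying on the bench, origin at the underside; to be left alone.
- caliper_mid (a point): Middle of a steel caliper with black slide, 190 long along its y, lying on the bench beyond the parts; to be left alone.

How it is judged:
By the outcome, as a careful person would: the job done as asked, in the order asked, and still so for the second after the job is handed in, with the robot touching nothing.
Of hub_a, hub_b, block_a, block_b only 2 to 4 are there at a start; the rules pass over those that are not, and their reading is None.
At some moment in a run one of hub_a, hub_b, block_a, block_b may be knocked a few centimetres aside while the robot is not near it.
Once in a run the grip may slacken for a moment while it holds something.
It also fails if it takes over 210 s, if anything falls off the work surface, if the arm or the gripper's body presses on something with over 40 N, if the wrist force passes 120 N, or if a joint passes its speed limit or range.

## Working session

There is one attempt and no reset: what is moved stays moved. The work goes in short steps, Python scripts to look and compute and a shell command to move; the robot and the scene stay as the last step left them, time stands still between calls to the robot, and variables do not carry over. Pictures are saved under pics/ and viewed, about 12 in all and at most 16, crops included, and the job is handed in when it is done.

```bash
mkdir -p pics; cat > h.py <<'E'
import numpy as np,cv2
from scipy.spatial.transform import Rotation as R
from workcell import telemetry,optics,order,bot
def cam(n):
    o=telemetry.get_obs(); i=optics.camera_info(n); p,d=optics.camera(n)
    K=np.array(i["camera_matrix"])
    if n=="wrist":
        T=np.eye(4);T[:3,:3]=R.from_euler('xyz',o["tcp_rot"],degrees=True).as_matrix();T[:3,3]=o["ee_pos"]
        T=T@np.array(i["mount"])
    else:
        T=np.eye(4);a=np.array(i["attitude"]);T[:3,3]=i["xyz"]
        T[:3,:3]=a if a.shape==(3,3) else R.from_euler('xyz',a,degrees=True).as_matrix()
    return p,d,K,T
def save(p,f): cv2.imwrite(f,p[:,:,::-1])
def cloud(d,K,T):
    v,u=np.mgrid[:d.shape[0],:d.shape[1]]
    c=np.stack([(u-K[0,2])/K[0,0]*d,(v-K[1,2])/K[1,1]*d,d],-1)
    return c@T[:3,:3].T+T[:3,3]
def ray(u,v,K,T,z):
    r=T[:3,:3]@np.linalg.solve(K,[u,v,1]); return T[:3,3]+r*(z-T[2,3])/r[2]
E
python3 - <<'E'
from h import *
o=telemetry.get_obs();print(o)
print(bot.grip_depth)
for n in("scene","top","wrist"):
    print(n,optics.camera_info(n)); p,d,K,T=cam(n); save(p,f"pics/{n}0.png"); np.savez(f"{n}0.npz",p=p,d=d,K=K,T=T)
    print(d.min(),d.max())
E
```

```text
{'time': 0.0, 'q': array([7.28802147e+01, 5.01135460e+00, 1.00318167e+01, 9.50998402e+01,
       1.38825219e-03, 9.00002928e+01]), 'qd': array([ 0.01417169,  0.03359823,  0.08480989, -0.11743224, -0.03384071,
        0.00746774]), 'joint_efforts': array([ 9.86349842e-04, -5.20394003e+01,  4.64801967e+01,  1.66505284e-02,
        1.44643218e-04, -4.86669563e-06]), 'ee_pos': array([0.16182432, 0.52539604, 0.23055701]), 'tcp_rot': array([-1.79920622e+02, -1.38784517e-03,  1.62879920e+02]), 'wrist_force': array([-0.78998381, -0.22590283,  0.09456756]), 'torque': array([-0.02545509, -0.00310316, -0.04170364]), 'opening': 0.0857292652551559}
0.0187
scene {'camera_matrix': array([[498.2855761 ,   0.        , 251.70013607],
       [  0.        , 498.2855761 , 192.67503637],
       [  0.        ,   0.        ,   1.        ]]), 'xyz': array([ 1.13509892, -0.67807739,  0.83346199]), 'attitude': array([-133.47735879,   -0.50919413,   42.00780268])}
0.0 3.4354947
top {'camera_matrix': array([[426.90642527,   0.        , 257.93224854],
       [  0.        , 426.90642527, 195.55058766],
       [  0.        ,   0.        ,   1.        ]]), 'xyz': array([ 0.4805037 , -0.07499469,  1.06867829]), 'attitude': array([-173.11654408,   -0.33875797,  -89.73179163])}
0.0 1.9568508
wrist {'camera_matrix': array([[284.25465488,   0.        , 259.54999185],
       [  0.        , 284.25465488, 192.18873132],
       [  0.        ,   0.        ,   1.        ]]), 'mount': array([[-1.00792554e-03, -9.46305806e-01, -3.23271256e-01,
         8.40329622e-02],
       [ 9.99999450e-01, -1.04773221e-03, -5.08857795e-05,
        -2.88603675e-04],
       [-2.90548198e-04, -3.23271129e-01,  9.46306342e-01,
        -1.42575386e-01],
       [ 0.00000000e+00,  0.00000000e+00,  0.00000000e+00,
         1.00000000e+00]])}
0.0 1.0281787
```

View pics/top0.png

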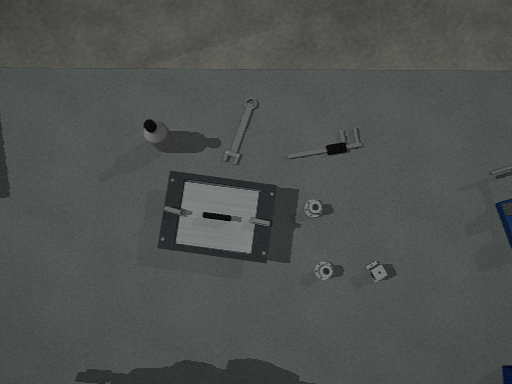

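View pics/scene0.png

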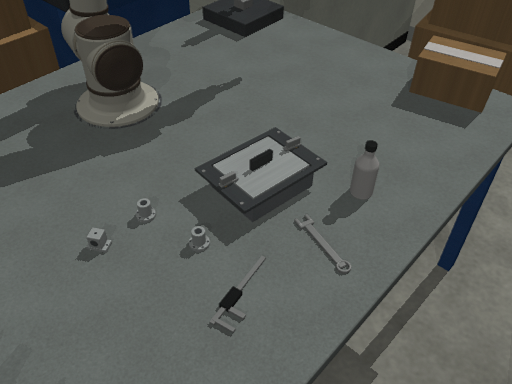

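The top view shows the case at px (217,216) with buttons at (176,211) and (259,222). Hubs stand at (314,208) and (324,270), and one block at (377,271). The bottle, spanner and caliper lie beyond them. The scene view agrees: three parts.

```bash
cat > m.py <<'E'
from h import *
for n in("top","scene"):
    f=np.load(n+"0.npz");p,d,K,T=f['p'],f['d'],f['K'],f['T'];X=cloud(d,K,T)
    ok=(d>0)&(X[...,0]>.1)&(X[...,0]<.85)&(abs(X[...,1])<.6)&(np.hypot(X[...,0],X[...,1])>.2)
    print(n,"bench",np.median(X[...,2][ok&(abs(X[...,2])<.02)]))
    m=(ok&(X[...,2]>.012)&(X[...,2]<.3)).astype(np.uint8)
    m=cv2.morphologyEx(m,cv2.MORPH_OPEN,np.ones((2,2)))
    k,l,s,c=cv2.connectedComponentsWithStats(m)
    for i in range(1,k):
        if s[i,4]<25: continue
        P=X[l==i]; zt=np.percentile(P[:,2],95); t=P[P[:,2]>zt-.006]
        print(c[i].round(),s[i,4],"top z",zt.round(4),"top mean",t.mean(0).round(4),"ext",np.ptp(t,axis=0).round(3))
        if s[i,4]>2500:
            g=P[abs(P[:,2]-.066)<.005,:2].astype(np.float32); r=cv2.minAreaRect(g); print("rim",r, np.median(P[abs(P[:,2]-.066)<.005,2]))
            b=P[(P[:,2]>.078)]; 
            mm=((l==i)&(X[...,2]>.076)).astype(np.uint8);kk,ll,ss,cc=cv2.connectedComponentsWithStats(mm)
            for j in range(1,kk):
                if ss[j,4]<15: continue
                Q=X[ll==j];r=cv2.minAreaRect(Q[:,:2].astype(np.float32));print("  fin",cc[j].round(),ss[j,4],r,np.percentile(Q[:,2],[50,95]).round(4))
E
python3 m.py
```

```text
top bench 0.0005563710508911246
[158. 136.] 676 top z 0.1509 top mean [0.7381 0.1534 0.1786] ext [0.279 0.248 0.923]
[333. 150.] 83 top z 0.0164 top mean [ 0.7196 -0.264   0.0448] ext [0.258 0.214 1.058]
[343. 146.] 29 top z 0.0175 top mean [ 0.735  -0.2937  0.0142] ext [0.013 0.015 0.007]
[218. 217.] 8574 top z 0.0723 top mean [0.5497 0.0155 0.0758] ext [0.211 0.272 1.002]
rim ((0.5518273711204529, 0.01479540765285492), (0.2544958293437958, 0.18342585861682892), 82.31790161132812) 0.06648682344047074
  fin [173. 210.] 86 ((0.5291237235069275, 0.02779422700405121), (0.2269856035709381, 0.013978995382785797), 68.2095947265625) [0.0925 0.0964]
  fin [216. 216.] 164 ((0.5303744077682495, -0.020403258502483368), (0.1440918743610382, 0.03326819837093353), 60.588218688964844) [0.0959 0.0991]
  fin [260. 221.] 87 ((0.5397201180458069, -0.08423243463039398), (0.04109802842140198, 0.012565490789711475), 83.65868377685547) [0.0923 0.0952]
[315. 208.] 139 top z 0.0456 top mean [ 0.5776 -0.2176  0.0432] ext [0.025 0.027 0.007]
[325. 271.] 148 top z 0.0456 top mean [ 0.4251 -0.2411  0.0428] ext [
[... 531 characters left out ...]
248218894004822, -0.32967084646224976), (0.05031586438417435, 0.9317212104797363), 38.59584045410156) [0.0931 0.0993]
  fin [227. 178.] 149 ((0.825783908367157, -0.38518399000167847), (0.03642665594816208, 0.8511888384819031), 44.111541748046875) [0.089  0.0951]
[366. 172.] 1101 top z 0.1496 top mean [0.7592 0.1365 0.1659] ext [0.396 0.848 0.689]
[145. 208.] 231 top z 0.0451 top mean [ 0.4272 -0.2446  0.0433] ext [0.026 0.03  0.007]
[199. 236.] 242 top z 0.0459 top mean [ 0.5846 -0.2252  0.0508] ext [0.569 0.471 0.793]
[ 98. 239.] 336 top z 0.0458 top mean [ 0.4352 -0.3752  0.055 ] ext [0.729 0.325 0.794]
[231. 298.] 247 top z 0.0166 top mean [ 0.7321 -0.2809  0.0142] ext [0.028 0.05  0.008]
```

```bash
cat >> h.py <<'E'
def to(xyz,yaw=None,o=None):
    "print tool-frame shift and turn to reach world TCP xyz, tool down at yaw"
    o=o or telemetry.get_obs(); A=R.from_euler('xyz',o["tcp_rot"],degrees=True)
    y=o["tcp_rot"][2] if yaw is None else yaw
    B=R.from_euler('xyz',[180,0,y],degrees=True)
    print("shift",A.inv().apply(np.array(xyz)-o["ee_pos"]).round(4),"turn",(A.inv()*B).as_rotvec().round(4))
E
cat > go.py <<'E'
import sys;from h import *
a=[float(x) for x in sys.argv[1:]]; to(a[:3],a[3] if len(a)>3 else None); o=telemetry.get_obs();print(round(o['time'],1),o['ee_pos'].round(4),o['tcp_rot'].round(2),o['wrist_force'].round(1),round(o['opening'],4),o['q'].round(0))
E
python3 - <<'E'
from h import *
f=np.load("top0.npz");X=cloud(f['d'],f['K'],f['T'])
P=X[125:142,145:168].reshape(-1,3);P=P[(P[:,2]>.02)&(P[:,2]<.16)]
print("bottle",np.percentile(P,[3,50,97],axis=0).round(3))
E
python3 go.py .5525 .014 .25 82.4
```

```text
bottle [[0.725 0.136 0.078]
 [0.738 0.153 0.107]
 [0.759 0.18  0.152]]
shift [-0.5239 -0.3738 -0.0189] turn [-9.0000e-04  7.0000e-04  1.4046e+00]
0.1 [0.1618 0.5255 0.2308] [-179.94   -0.    162.88] [-0.4  0.1  0.8] 0.0855 [73.  5. 10. 95.  0. 90.]
```

```bash
python3 -m inch '[[-0.524,-0.374,-0.019,0,0,1.405,0],[-0.524,-0.374,-0.019,0,0,1.405,0],[-0.524,-0.374,-0.019,0,0,1.405,0],[-0.524,-0.374,-0.019,0,0,1.405,0],[-0.524,-0.374,-0.019,0,0,1.405,0],[-0.524,-0.374,-0.019,0,0,1.405,0],[-0.524,-0.374,-0.019,0,0,1.405,0],[-0.524,-0.374,-0.019,0,0,1.405,0],[-0.524,-0.374,-0.019,0,0,1.405,0],[-0.524,-0.374,-0.019,0,0,1.405,0],[-0.524,-0.374,-0.019,0,0,1.405,0],[-0.524,-0.374,-0.019,0,0,1.405,0]]'; python3 go.py .5525 .014 .25 82.4
```

```text
time: 1.15
ee_pos: [0.466, 0.1264, 0.2461]
tcp_rot: [180.0, -0.0, 81.9]
wrist_force: [0.4, 0.8, 0.9]
opening: 0.0856
shift [-0.0991  0.1014 -0.0039] turn [ 0.0003 -0.0001 -0.0079]
1.1 [0.466  0.1264 0.2461] [ 1.7999e+02 -1.0000e-02  8.1950e+01] [0.4 0.8 0.9] 0.0856 [ 15.  -4.   3.  97.   0. 113.]
```

```bash
python3 -m inch '[[-0.099,0.101,-0.004,0,0,-0.008,0],[-0.099,0.101,-0.004,0,0,-0.008,0],[-0.099,0.101,-0.004,0,0,-0.008,0],[-0.099,0.101,-0.004,0,0,-0.008,0],[-0.099,0.101,-0.004,0,0,-0.008,0],[-0.099,0.101,-0.004,0,0,-0.008,0]]'; cat > look.py <<'E'
import sys;from h import *
p,d,K,T=cam("wrist");save(p,f"pics/{sys.argv[1]}.png");np.savez(sys.argv[1]+".npz",p=p,d=d,K=K,T=T)
E
python3 look.py w1
cat > wm.py <<'E'
from h import *
import sys
f=np.load(sys.argv[1]+".npz");p,d,K,T=f['p'],f['d'],f['K'],f['T'];X=cloud(d,K,T);z=X[...,2]
ok=(d>.1)&(z<.11)&(z>.05)&(np.hypot(X[...,0]-.5525,X[...,1]-.014)<.2)
m=(ok&(z>.061)&(z<.072)); P=X[m];r=cv2.minAreaRect(P[:,:2].astype(np.float32));print("rim+panel",r,np.median(P[:,2]))
m=(ok&(z>.083)).astype(np.uint8);k,l,s,c=cv2.connectedComponentsWithStats(m)
for i in range(1,k):
    if s[i,4]<40:continue
    Q=X[l==i];zt=np.percentile(Q[:,2],90);Q=Q[Q[:,2]>zt-.005]
    print(c[i].round(),s[i,4],cv2.minAreaRect(Q[:,:2].astype(np.float32)),zt.round(4),Q.mean(0).round(4))
E
python3 wm.py w1
```

```text
time: 1.65
ee_pos: [0.5523, 0.016, 0.2492]
tcp_rot: [-179.9, 0.0, 82.7]
wrist_force: [-0.9, -0.1, -0.3]
opening: 0.0857
rim+panel ((0.5518448352813721, 0.01486845314502716), (0.25791311264038086, 0.18580864369869232), 82.32523345947266) 0.06604109833133143
[260.  74.] 440 ((0.5646722912788391, 0.11713539808988571), (0.040005508810281754, 0.009959304705262184), 74.9920425415039) 0.0933 [0.5647 0.1174 0.0923]
[259. 174.] 663 ((0.5501083731651306, 0.015637513250112534), (0.06420496851205826, 0.01186002604663372), 82.9599609375) 0.0967 [0.5506 0.0173 0.0957]
[260. 255.] 264 ((0.5387528538703918, -0.08553531020879745), (0.038722824305295944, 0.009984109550714493), 78.8805160522461) 0.0932 [ 0.5389 -0.0844  0.0921]
```

View pics/w1.png

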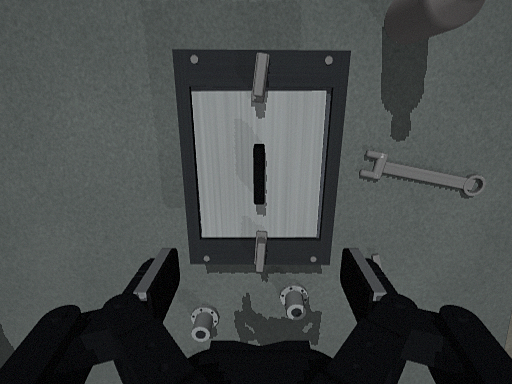

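The wrist view shows the case squarely. Button fins at px (260,74) and (260,255), handle at (259,174). Rim height 66, fin tops 93, rim 258x186, all as specified.

```bash
python3 go.py .5666 .1244 .12 75
```

```text
shift [0.1085 0.0012 0.1296] turn [-0.0011  0.      0.1361]
1.7 [0.5519 0.0168 0.2496] [-179.94   -0.     82.8 ] [0.1 0.8 0.3] 0.0856 [ 2.  6. 13. 97.  0. 99.]
```

```bash
python3 -m inch '[[0.108,0.001,0.11,0,0,0.136,0],[0.108,0.001,0.11,0,0,0.136,0],[0.108,0.001,0.11,0,0,0.136,0],[0.108,0.001,0.11,0,0,0.136,0],[0.108,0.001,0.13,0,0,0.136,0],[0.108,0.001,0.13,0,0,0.136,0],[0.108,0.001,0.13,0,0,0.136,0]]'; python3 go.py .5666 .1244 .077 75
```

```text
time: 2.28
ee_pos: [0.5654, 0.1248, 0.1199]
tcp_rot: [-179.9, 0.0, 75.2]
wrist_force: [0.3, 0.5, 0.4]
opening: 0.0855
shift [-0.      0.0013  0.0429] turn [-0.0015  0.0008  0.0027]
2.3 [0.5654 0.1248 0.1199] [-1.7992e+02  5.0000e-02  7.5150e+01] [0.3 0.5 0.4] 0.0855 [ 12.   8.   1.  83.  -0. 117.]
```

```bash
python3 -m inch '[[0,0.001,0.03,0,0,0.003,0],[0,0.001,0.043,0,0,0.003,0],[0,0.001,0.043,0,0,0.003,0.5],[0,0.001,0.043,0,0,0.003,1],[0,0.001,0.043,0,0,0.003,1],[0,0.001,0.043,0,0,0.003,1],[0,0.001,0.043,0,0,0.003,1],[0,0.001,0.043,0,0,0.003,1],[0,0.001,0.043,0,0,0.003,1],[0,0.001,0.043,0,0,0.003,1]]' 40; python3 go.py .5666 .1244 .077 75
```

```text
time: 3.12
ee_pos: [0.5673, 0.1239, 0.078]
tcp_rot: [-180.0, -0.0, 74.9]
wrist_force: [-4.1, 0.9, 5.8]
opening: 0.009
shift [ 0.0003 -0.0008  0.001 ] turn [-0.0002 -0.0005 -0.002 ]
3.1 [0.5673 0.1239 0.078 ] [-1.7999e+02 -3.0000e-02  7.4890e+01] [-4.1  0.9  5.8] 0.009 [ 12.   9.  -3.  79.   0. 117.]
```

```bash
python3 -m inch '[[0,0,0,0,0,-0.12,1],[0,0,0,0,0,-0.24,1],[0,0,0,0,0,-0.36,1],[0,0,0,0,0,-0.48,1],[0,0,0,0,0,-0.6,1],[0,0,0,0,0,-0.72,1],[0,0,0,0,0,-0.84,1],[0,0,0,0,0,-0.96,1],[0,0,0,0,0,-1.08,1],[0,0,0,0,0,-1.2,1],[0,0,0,0,0,-1.32,1],[0,0,0,0,0,-1.44,1]]'; python3 -m inch '[[0,0,0,0,0,-0.13,1],[0,0,0,0,0,-0.13,1],[0,0,0,0,0,-0.13,1],[0,0,0,0,0,-0.13,0],[0,0,0,0,0,-0.13,0],[0,0,0,0,0,-0.13,0],[0,0,0,0,0,-0.13,0],[0,0,-0.04,0,0,-0.13,0],[0,0,-0.07,0,0,-0.13,0],[0,0,-0.07,0,0,-0.13,0]]'; python3 go.py .537 -.0946 .14 79
```

```text
time: 4.12
ee_pos: [0.5687, 0.1246, 0.078]
tcp_rot: [179.8, 0.1, 157.7]
wrist_force: [2.5, 5.6, 1.4]
opening: 0.0089
time: 4.95
ee_pos: [0.5696, 0.1239, 0.1535]
tcp_rot: [179.8, 0.4, 164.8]
wrist_force: [0.6, -0.4, 1.3]
opening: 0.0859
shift [-0.0257 -0.2195  0.0129] turn [0.0082 0.0031 1.4977]
5.0 [0.5696 0.1239 0.1535] [179.8    0.41 164.81] [ 0.6 -0.4  1.3] 0.0859 [12.  8.  5. 86. -0. 27.]
```

```bash
python3 -m inch '[[-0.026,-0.219,0,0,0,1.498,0],[-0.026,-0.219,0,0,0,1.498,0],[-0.026,-0.219,0,0,0,1.498,0],[-0.026,-0.219,0,0,0,1.498,0],[-0.026,-0.219,0,0,0,1.498,0],[-0.026,-0.219,0,0,0,1.498,0],[-0.026,-0.219,0,0,0,1.498,0],[-0.026,-0.219,0,0,0,1.498,0],[-0.026,-0.219,0,0,0,1.498,0],[-0.026,-0.219,0,0,0,1.498,0],[-0.026,-0.219,0,0,0,1.498,0],[-0.026,-0.219,0,0,0,1.498,0]]';python3 -m inch '[[0,0,0,0,0,0.02,0],[0,0,0,0,0,0.02,0]]'; python3 go.py .537 -.0946 .077 79
```

```text
time: 5.95
ee_pos: [0.5353, -0.0947, 0.147]
tcp_rot: [-180.0, 0.0, 78.6]
wrist_force: [-1.0, 0.4, -0.0]
opening: 0.0855
time: 6.12
ee_pos: [0.5353, -0.0946, 0.147]
tcp_rot: [-180.0, 0.0, 78.0]
wrist_force: [-0.5, -0.1, -0.1]
opening: 0.0855
shift [0.0003 0.0016 0.07  ] turn [-0.      0.0001 -0.0181]
6.1 [ 0.5353 -0.0946  0.147 ] [-180.      0.     77.96] [-0.5 -0.1 -0.1] 0.0855 [-10.   3.  -1.  86.  -0.  92.]
```

```bash
python3 -m inch '[[0,0.002,0.04,0,0,-0.018,0],[0,0.002,0.07,0,0,-0.018,0],[0,0.002,0.07,0,0,-0.018,0],[0,0.002,0.07,0,0,-0.018,1],[0,0.002,0.07,0,0,-0.018,1],[0,0.002,0.07,0,0,-0.018,1],[0,0.002,0.07,0,0,-0.018,1],[0,0.002,0.07,0,0,-0.018,1],[0,0.002,0.07,0,0,-0.018,1],[0,0.002,0.07,0,0,-0.018,1],[0,0.002,0.07,0,0,-0.018,1]]'
python3 -m inch '[[0,0,0,0,0,-0.12,1],[0,0,0,0,0,-0.24,1],[0,0,0,0,0,-0.36,1],[0,0,0,0,0,-0.48,1],[0,0,0,0,0,-0.6,1],[0,0,0,0,0,-0.72,1],[0,0,0,0,0,-0.84,1],[0,0,0,0,0,-0.96,1],[0,0,0,0,0,-1.08,1],[0,0,0,0,0,-1.2,1],[0,0,0,0,0,-1.32,1],[0,0,0,0,0,-1.44,1]]'; python3 -m inch '[[0,0,0,0,0,-0.07,1],[0,0,0,0,0,-0.07,1],[0,0,0,0,0,-0.07,1],[0,0,0,0,0,-0.07,0],[0,0,0,0,0,-0.07,0],[0,0,0,0,0,-0.07,0],[0,0,0,0,0,-0.07,0],[0,0,-0.04,0,0,-0.07,0],[0,0,-0.08,0,0,-0.07,0],[0,0,-0.12,0,0,-0.07,0],[0,0,-0.12,0,0,-0.07,0],[0,0,-0.12,0,0,-0.07,0]]'; python3 go.py .5505 .0155 .2 83
```

```text
time: 7.03
ee_pos: [0.5379, -0.095, 0.078]
tcp_rot: [179.9, -0.0, 78.9]
wrist_force: [0.7, -0.6, 5.4]
opening: 0.0088
time: 8.03
ee_pos: [0.5391, -0.0944, 0.078]
tcp_rot: [179.9, 0.2, 161.8]
wrist_force: [7.0, 4.1, 2.3]
opening: 0.0088
time: 9.03
ee_pos: [0.5384, -0.0952, 0.1996]
tcp_rot: [180.0, 0.2, 165.4]
wrist_force: [0.4, 0.6, -0.9]
opening: 0.0852
shift [ 0.0162  0.1102 -0.0004] turn [0.0033 0.0034 1.4381]
9.0 [ 0.5384 -0.0952  0.1996] [179.99   0.25 165.4 ] [ 0.4  0.6 -0.9] 0.0852 [-10.   4.   5.  91.  -0.   5.]
```

```bash
python3 -m inch '[[0.016,0.11,-0.04,0,0,1.438,0],[0.016,0.11,-0.04,0,0,1.438,0],[0.016,0.11,-0.04,0,0,1.438,0],[0.016,0.11,-0.04,0,0,1.438,0],[0.016,0.11,-0.04,0,0,1.438,0],[0.016,0.11,-0.04,0,0,1.438,0],[0.016,0.11,-0.04,0,0,1.438,0],[0.016,0.11,-0.04,0,0,1.438,0],[0.016,0.11,-0.04,0,0,1.438,0],[0.016,0.11,-0.04,0,0,1.438,0],[0.016,0.11,-0.04,0,0,1.438,0],[0.016,0.11,-0.04,0,0,1.438,0]]';python3 -m inch '[[0,0,0,0,0,0,0],[0,0,0,0,0,0,0]]'; python3 look.py w2; sed -i 's/(z>.083)/(z>.08)/' wm.py; python3 wm.py w2; python3 go.py .5505 .0155 .07 83
```

```text
time: 10.03
ee_pos: [0.5491, 0.0154, 0.2353]
tcp_rot: [-179.8, 0.0, 82.6]
wrist_force: [-0.2, -0.3, 0.1]
opening: 0.0856
time: 10.2
ee_pos: [0.5492, 0.0155, 0.2358]
tcp_rot: [-179.9, 0.0, 83.2]
wrist_force: [-0.1, 0.0, -0.6]
opening: 0.0854
rim+panel ((0.5518147945404053, 0.014672979712486267), (0.2585828900337219, 0.1855146884918213), 82.27900695800781) 0.06602051062142308
[274.  65.] 537 ((0.574444591999054, 0.1226651519536972), (0.01006641611456871, 0.0398104190826416), 75.15010070800781) 0.0934 [0.5742 0.1226 0.0923]
[261. 177.] 715 ((0.550306499004364, 0.016135403886437416), (0.0624544695019722, 0.011698948219418526), 82.92430877685547) 0.0967 [0.5503 0.0175 0.0957]
[255. 266.] 419 ((0.529407262802124, -0.09171707928180695), (0.010431880131363869, 0.03973739221692085), 75.59909057617188) 0.093 [ 0.5296 -0.0908  0.0918]
shift [0.0002 0.0015 0.1661] turn [-0.0016  0.0003  0.0034]
10.2 [0.5493 0.0155 0.2361] [-1.7991e+02  2.0000e-02  8.3200e+01] [ 0.4  0.4 -0.1] 0.0854 [ 2.  5. 11. 96. -0. 98.]
```

View pics/w2.png

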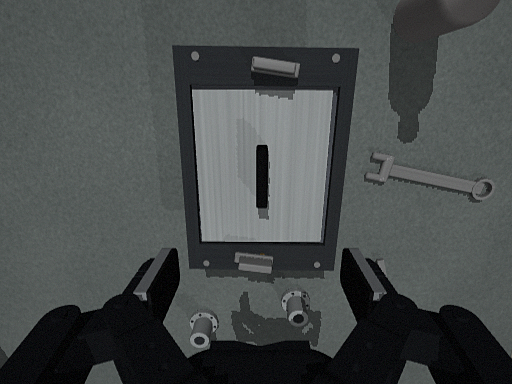

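Both buttons stand crosswise, px (275,67) and (254,263), at +1.44 rad. The handle is at (262,177). Now grip the panel.

```bash
python3 -m inch '[[0,0.001,0.165,0,0,0.003,0],[0,0.001,0.165,0,0,0.003,0],[0,0.001,0.165,0,0,0.003,0],[0,0.001,0.165,0,0,0.003,0],[0,0.001,0.165,0,0,0.003,0],[0,0.001,0.165,0,0,0.003,0.8],[0,0.001,0.165,0,0,0.003,1],[0,0.001,0.165,0,0,0.003,1],[0,0.001,0.165,0,0,0.003,1],[0,0.001,0.165,0,0,0.003,1],[0,0.001,0.165,0,0,0.003,1],[0,0.001,0.165,0,0,0.003,1]]' 100
python3 -m inch '[[0,0,0,0,0,0,1],[0,0,0,0,0,0,1],[0,0,-0.01,0,0,0,1],[0,0,-0.02,0,0,0,1],[0,0,-0.04,0,0,0,1],[0,0,-0.07,0,0,0,1],[0,0,-0.1,0,0,0,1],[0,0,-0.12,0,0,0,1],[0,0,-0.12,0,0,0,1],[0,0,-0.12,0,0,0,1]]'; python3 go.py .36 .33 .19
```

```text
time: 11.25
ee_pos: [0.5512, 0.0155, 0.0736]
tcp_rot: [179.9, -0.0, 82.8]
wrist_force: [-2.1, 0.4, 7.5]
opening: 0.0101
time: 12.08
ee_pos: [0.5512, 0.0154, 0.1932]
tcp_rot: [179.9, -0.0, 82.8]
wrist_force: [-0.3, 0.1, -4.2]
opening: 0.0097
shift [ 0.2883 -0.2289  0.0028] turn [ 0.0022 -0.0003 -0.    ]
12.1 [0.5512 0.0154 0.1932] [ 1.7988e+02 -2.0000e-02  8.2840e+01] [-0.3  0.1 -4.2] 0.0097 [ 2.  4.  5. 91. -0. 99.]
```

```bash
python3 -m inch '[[0.02,-0.016,0,0,0,0,1],[0.05,-0.04,0,0,0,0,1],[0.08,-0.063,0,0,0,0,1],[0.11,-0.087,0,0,0,0,1],[0.14,-0.11,0,0,0,0,1],[0.17,-0.135,0,0,0,0,1],[0.2,-0.158,0,0,0,0,1],[0.23,-0.182,0,0,0,0,1],[0.26,-0.206,0,0,0,0,1],[0.28,-0.22,0,0,0,0,1],[0.288,-0.229,0,0,0,0,1],[0.288,-0.229,0,0,0,0,1]]'
python3 -m inch '[[0,0,0.03,0,0,0,1],[0,0,0.06,0,0,0,1],[0,0,0.09,0,0,0,1],[0,0,0.12,0,0,0,1],[0,0,0.14,0,0,0,1],[0,0,0.155,0,0,0,1],[0,0,0.165,0,0,0,1],[0,0,0.17,0,0,0,1],[0,0,0.17,0,0,0,1],[0,0,0.17,0,0,0,1]]'; python3 go.py .36 .33 .0156
```

```text
time: 13.08
ee_pos: [0.3574, 0.3309, 0.1904]
tcp_rot: [-179.9, 0.1, 83.0]
wrist_force: [-0.0, 0.4, -3.8]
opening: 0.01
time: 13.92
ee_pos: [0.3597, 0.3296, 0.0225]
tcp_rot: [180.0, -0.0, 82.8]
wrist_force: [0.8, -0.2, -3.8]
opening: 0.01
shift [0.0005 0.0003 0.0069] turn [ 0.0004 -0.0003 -0.    ]
13.9 [0.3597 0.3296 0.0225] [ 1.7998e+02 -2.0000e-02  8.2810e+01] [ 0.8 -0.2 -3.8] 0.01 [ 43.  -2. -20.  72.  -0. 140.]
```

```bash
python3 -m inch '[[0,0,0.003,0,0,0,1],[0,0,0.005,0,0,0,1],[0,0,0.006,0,0,0,1],[0,0,0.006,0,0,0,1],[0,0,0.006,0,0,0,1]]'; python3 -m inch '[[0,0,0.001,0,0,0,1],[0,0,0.001,0,0,0,1],[0,0,0.001,0,0,0,1]]'
```

```text
time: 14.33
ee_pos: [0.3593, 0.3298, 0.0162]
tcp_rot: [180.0, -0.0, 82.8]
wrist_force: [-0.9, 0.6, -3.2]
opening: 0.0096
time: 14.58
ee_pos: [0.3594, 0.3299, 0.0156]
tcp_rot: [180.0, -0.0, 82.8]
wrist_force: [-1.6, -1.4, 2.8]
opening: 0.0094
```

```bash
python3 -m inch '[[0,0,0,0,0,0,0.5],[0,0,0,0,0,0,0],[0,0,0,0,0,0,0],[0,0,0,0,0,0,0],[0,0,-0.02,0,0,0,0],[0,0,-0.06,0,0,0,0],[0,0,-0.1,0,0,0,0],[0,0,-0.14,0,0,0,0],[0,0,-0.18,0,0,0,0],[0,0,-0.2,0,0,0,0],[0,0,-0.2,0,0,0,0]]'
cat > parts.py <<'E'
from h import *
import sys
n=sys.argv[1]
p,d,K,T=cam("top");save(p,f"pics/top{n}.png");X=cloud(d,K,T);np.savez(f"top{n}.npz",p=p,d=d,K=K,T=T)
z=X[...,2];m=((d>0)&(z>.03)&(z<.055)&(X[...,0]<.68)&(X[...,0]>.25)&(X[...,1]<.5)&(X[...,1]>-.5)).astype(np.uint8)
k,l,s,c=cv2.connectedComponentsWithStats(m)
for i in range(1,k):
    if s[i,4]>20: Q=X[l==i];print(c[i].round(),s[i,4],((Q[:,:2].min(0)+Q[:,:2].max(0))/2).round(4),np.percentile(Q[:,2],90).round(4),np.ptp(Q[:,:2],axis=0).round(3))
E
python3 parts.py 1; python3 go.py .58 -.22 .2 83
```

```text
time: 15.5
ee_pos: [0.3605, 0.3309, 0.2204]
tcp_rot: [179.7, -0.3, 82.8]
wrist_force: [0.1, 1.0, 0.6]
opening: 0.0854
[202. 201.] 201 [0.5638 0.0166] 0.0535 [0.134 0.18 ]
[314. 207.] 124 [ 0.5778 -0.2167] 0.0451 [0.029 0.029]
[325. 271.] 131 [ 0.425  -0.2405] 0.0454 [0.028 0.029]
[378. 272.] 182 [ 0.4227 -0.3671] 0.0445 [0.038 0.038]
[ 84. 298.] 154 [0.3594 0.3301] 0.041 [0.019 0.065]
shift [-0.5188  0.2867  0.0167] turn [ 0.003  -0.0035 -0.0028]
15.6 [0.3601 0.3305 0.2176] [179.83  -0.2   82.84] [ 0.1  0.6 -0.5] 0.0855 [ 43.  -4.  -0.  93.  -0. 140.]
```

```bash
python3 -m inch '[[-0.533,0.168,-0.03,0,0,0,0],[-0.533,0.168,-0.03,0,0,0,0],[-0.533,0.168,-0.03,0,0,0,0],[-0.533,0.168,-0.03,0,0,0,0],[-0.533,0.168,-0.03,0,0,0,0],[-0.533,0.168,-0.03,0,0,0,0],[-0.533,0.168,-0.03,0,0,0,0],[-0.533,0.168,-0.03,0,0,0,0],[-0.533,0.168,-0.03,0,0,0,0],[-0.533,0.168,-0.03,0,0,0,0],[-0.533,0.168,-0.03,0,0,0,0],[-0.533,0.168,-0.03,0,0,0,0]]';  python3 go.py .46 -.22 .25 83
```

```text
time: 16.55
ee_pos: [0.4483, -0.1636, 0.2407]
tcp_rot: [-179.9, -0.0, 82.8]
wrist_force: [0.5, 1.4, -0.9]
opening: 0.0856
shift [-0.0545  0.0186 -0.0093] turn [-0.0012 -0.0003 -0.0031]
16.6 [ 0.4483 -0.1636  0.2407] [-1.7993e+02 -2.0000e-02  8.2820e+01] [ 0.5  1.4 -0.9] 0.0856 [-20.  -5.   1.  96.   0.  77.]
```

```bash
python3 -m inch '[[-0.054,0.019,-0.01,0,0,0,0],[-0.054,0.019,-0.01,0,0,0,0],[-0.054,0.019,-0.01,0,0,0,0],[-0.054,0.019,-0.01,0,0,0,0]]'; python3 look.py w3
cat > wp.py <<'E'
from h import *
import sys
f=np.load(sys.argv[1]+".npz");p,d,K,T=f['p'],f['d'],f['K'],f['T'];X=cloud(d,K,T);z=X[...,2]
ok=(d>.15)&(X[...,1]<-.13)&(X[...,0]<.68)
print("bench",np.median(z[ok&(abs(z)<.01)]))
m=(ok&(z>.036)&(z<.055)).astype(np.uint8);k,l,s,c=cv2.connectedComponentsWithStats(m)
for i in range(1,k):
    if s[i,4]<60:continue
    Q=X[l==i];Q=Q[Q[:,2]<.046];r=cv2.minAreaRect(Q[:,:2].astype(np.float32))
    mn=cv2.minEnclosingCircle(Q[:,:2].astype(np.float32))
    print(c[i].round(),s[i,4],"rect",np.round(r[0],4),np.round(r[1],4),round(r[2],1),"circ",np.round(mn[0],4),round(mn[1],4),"z",np.median(Q[:,2]).round(4))
    F=X[ok&(z>.005)&(z<.012)&(np.hypot(X[...,0]-r[0][0],X[...,1]-r[0][1])<.05)]
    print("   foot",cv2.minAreaRect(F[:,:2].astype(np.float32)))
E
python3 wp.py w3;python3 go.py
```

```text
time: 16.88
ee_pos: [0.4606, -0.2181, 0.2503]
tcp_rot: [-179.9, -0.1, 82.7]
wrist_force: [0.5, -0.1, -0.7]
opening: 0.0852
bench 8.908922832834287e-05
[353. 153.] 462 rect [ 0.5763 -0.2177] [0.0285 0.0286] 38.5 circ [ 0.5768 -0.2178] 0.0152 z 0.0421
   foot ((0.5736761689186096, -0.21556803584098816), (0.04512445256114006, 0.03739583492279053), 51.083404541015625)
[235. 185.] 407 rect [ 0.4242 -0.2411] [0.029  0.0287] 80.6 circ [ 0.4242 -0.2412] 0.0149 z 0.0421
   foot ((0.42532676458358765, -0.23855209350585938), (0.038751259446144104, 0.04526340216398239), 67.99967956542969)
[247. 268.] 415 rect [ 0.4215 -0.368 ] [0.0301 0.03  ] 28.8 circ [ 0.4213 -0.3677] 0.0199 z 0.0419
   foot ((0.42151594161987305, -0.3681510090827942), (0.046143997460603714, 0.03052256815135479), 28.971731185913086)Traceback (most recent call last):
  File "go.py", line 2, in <module>
    a=[float(x) for x in sys.argv[1:]]; to(a[:3],a[3] if len(a)>3 else None); o=telemetry.get_obs();print(round(o['time'],1),o['ee_pos'].round(4),o['tcp_rot'].round(2),o['wrist_force'].round(1),round(o['opening'],4),o['q'].round(0))
                                        ~~^^^^^^^^^^^^^^^^^^^^^^^^^^^^^^^^^^
  File "h.py", line 26, in to
    print("shift",A.inv().apply(np.array(xyz)-o["ee_pos"]).round(4),"turn",(A.inv()*B).as_rotvec().round(4))
                                ~~~~~~~~~~~~~^~~~~~~~~~~~
ValueError: operands could not be broadcast together with shapes (0,) (3,)
```

View pics/w3.png

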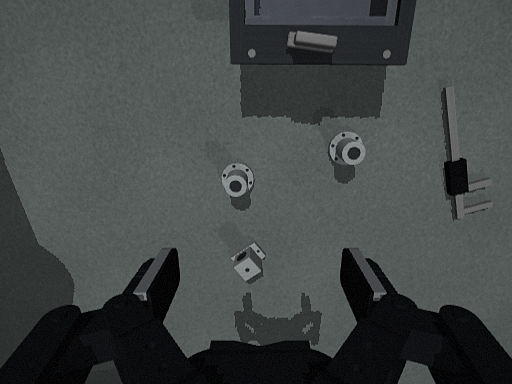

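```bash
python3 go.py .4215 -.3682 .09 29
```

```text
shift [-0.1548 -0.0195  0.1605] turn [-2.200e-03  1.000e-04  9.389e-01]
16.9 [ 0.4606 -0.2172  0.2506] [-1.7989e+02 -5.0000e-02  8.2790e+01] [ 0.1  0.  -0.4] 0.085 [-25.  -0.   7.  97.   0.  72.]
```

```bash
python3 -m inch '[[-0.155,-0.02,0.1,0,0,0.939,0],[-0.155,-0.02,0.1,0,0,0.939,0],[-0.155,-0.02,0.1,0,0,0.939,0],[-0.155,-0.02,0.1,0,0,0.939,0],[-0.155,-0.02,0.1,0,0,0.939,0],[-0.155,-0.02,0.16,0,0,0.939,0],[-0.155,-0.02,0.16,0,0,0.939,0],[-0.155,-0.02,0.16,0,0,0.939,0],[-0.155,-0.02,0.16,0,0,0.939,0],[-0.155,-0.02,0.16,0,0,0.939,0]]'; python3 go.py .4215 -.3682 .011 29
```

```text
time: 17.77
ee_pos: [0.4221, -0.3676, 0.092]
tcp_rot: [-180.0, -0.0, 29.3]
wrist_force: [0.7, -1.6, 0.5]
opening: 0.0854
shift [-0.0008  0.0002  0.081 ] turn [-0.     -0.0001  0.0044]
17.8 [ 0.4221 -0.3676  0.092 ] [-1.800e+02 -1.000e-02  2.925e+01] [ 0.7 -1.6  0.5] 0.0854 [-41.   6.  -4.  80.   0. 110.]
```

```bash
python3 -m inch '[[-0.001,0,0.04,0,0,0.004,0],[-0.001,0,0.07,0,0,0.004,0],[-0.001,0,0.08,0,0,0.004,0],[-0.001,0,0.08,0,0,0.004,0.5],[-0.001,0,0.08,0,0,0.004,1],[-0.001,0,0.08,0,0,0.004,1],[-0.001,0,0.08,0,0,0.004,1],[-0.001,0,0.08,0,0,0.004,1]]' 60
python3 -m inch '[[0,0,0,0,0,0,1],[0,0,0,0,0,0,1],[0,0,-0.03,0,0,0,1],[0,0,-0.07,0,0,0,1],[0,0,-0.11,0,0,0,1],[0,0,-0.13,0,0,0,1],[0,0,-0.13,0,0,0,1],[0,0,-0.13,0,0,0,1]]'; python3 go.py .559 .0683 .14 82.3
```

```text
time: 18.43
ee_pos: [0.4219, -0.37, 0.014]
tcp_rot: [179.8, -0.1, 28.8]
wrist_force: [0.4, -0.6, -0.2]
opening: 0.0289
time: 19.1
ee_pos: [0.4215, -0.3698, 0.1435]
tcp_rot: [179.8, -0.1, 28.8]
wrist_force: [0.1, -0.6, -1.9]
opening: 0.029
shift [ 0.3316 -0.3176  0.0029] turn [ 3.200e-03  4.000e-04 -9.336e-01]
19.1 [ 0.4215 -0.3698  0.1435] [ 1.7983e+02 -6.0000e-02  2.8810e+01] [ 0.1 -0.6 -1.9] 0.029 [-41.   5.   1.  85.  -0. 110.]
```

```bash
python3 -m inch '[[0.332,-0.318,0,0,0,-0.934,1],[0.332,-0.318,0,0,0,-0.934,1],[0.332,-0.318,0,0,0,-0.934,1],[0.332,-0.318,0,0,0,-0.934,1],[0.332,-0.318,0,0,0,-0.934,1],[0.332,-0.318,0,0,0,-0.934,1],[0.332,-0.318,0,0,0,-0.934,1],[0.332,-0.318,0,0,0,-0.934,1],[0.332,-0.318,0,0,0,-0.934,1],[0.332,-0.318,0,0,0,-0.934,1],[0.332,-0.318,0,0,0,-0.934,1],[0.332,-0.318,0,0,0,-0.934,1]]';  python3 go.py .559 .0683 .14 82.3
```

```text
time: 20.1
ee_pos: [0.559, 0.0752, 0.1394]
tcp_rot: [-179.9, -0.1, 82.6]
wrist_force: [0.6, -0.0, -0.9]
opening: 0.0289
shift [-0.0069  0.0009 -0.0006] turn [-0.0024 -0.0011  0.0055]
20.1 [0.559  0.0752 0.1394] [-1.7986e+02 -6.0000e-02  8.2610e+01] [ 0.6 -0.  -0.9] 0.0289 [  8.   6.   1.  85.   0. 105.]
```

```bash
python3 -m inch '[[0,0,0,0,0,0,1],[0,0,0,0,0,0,1],[0,0,0,0,0,0,1]]';  python3 go.py .559 .0683 .02 82.3
```

```text
time: 20.35
ee_pos: [0.558, 0.0685, 0.141]
tcp_rot: [-179.9, 0.0, 82.3]
wrist_force: [0.2, -0.1, -1.3]
opening: 0.029
shift [1.00e-04 1.20e-03 1.21e-01] turn [-0.0014  0.0006 -0.0005]
20.4 [0.558  0.0685 0.141 ] [-1.7992e+02  3.0000e-02  8.2270e+01] [ 0.2 -0.1 -1.3] 0.029 [  7.   6.   1.  85.  -0. 105.]
```

Lower, touch, and release (partly open so the fingers stay clear of the walls).

```bash
python3 -m inch '[[0,0.001,0.03,0,0,0,1],[0,0.001,0.06,0,0,0,1],[0,0.001,0.09,0,0,0,1],[0,0.001,0.105,0,0,0,1],[0,0.001,0.115,0,0,0,1],[0,0.001,0.12,0,0,0,1],[0,0.001,0.12,0,0,0,1],[0,0.001,0.12,0,0,0,1],[0,0.001,0.12,0,0,0,1]]';  python3 go.py .559 .0683 .02 82.3
```

```text
time: 21.1
ee_pos: [0.5604, 0.0692, 0.0233]
tcp_rot: [179.9, -0.0, 82.3]
wrist_force: [0.2, 0.2, -0.0]
opening: 0.029
shift [-0.0011 -0.0013  0.0033] turn [ 0.0021 -0.0006  0.    ]
21.1 [0.5604 0.0692 0.0233] [ 1.7988e+02 -3.0000e-02  8.2300e+01] [ 0.2  0.2 -0. ] 0.029 [  7.   8. -10.  72.  -0. 105.]
```

```bash
python3 -m inch '[[0,0,0.002,0,0,0,1],[0,0,0.003,0,0,0,1],[0,0,0.003,0,0,0,1]]';python3 -m inch '[[0,0,0,0,0,0,0.7],[0,0,0,0,0,0,0.45],[0,0,0,0,0,0,0.45],[0,0,0,0,0,0,0.45],[0,0,0,0,0,0,0.45],[0,0,-0.03,0,0,0,0.45],[0,0,-0.07,0,0,0,0.45],[0,0,-0.11,0,0,0,0.2],[0,0,-0.15,0,0,0,0],[0,0,-0.19,0,0,0,0],[0,0,-0.2,0,0,0,0],[0,0,-0.2,0,0,0,0]]'; python3 parts.py 2; python3 go.py .4242 -.2411 .09 83
```

```text
time: 21.35
ee_pos: [0.5602, 0.0694, 0.02]
tcp_rot: [179.9, -0.0, 82.3]
wrist_force: [-0.8, -0.4, 5.4]
opening: 0.0287
time: 22.35
ee_pos: [0.5609, 0.0695, 0.2229]
tcp_rot: [179.7, -0.1, 82.3]
wrist_force: [0.7, 0.2, -0.7]
opening: 0.0852
[222. 189.] 89 [0.6186 0.0062] 0.0535 [0.024 0.164]
[314. 207.] 122 [ 0.5779 -0.2165] 0.0449 [0.029 0.029]
[195. 214.] 169 [0.5598 0.0703] 0.0506 [0.031 0.032]
[325. 271.] 132 [ 0.425  -0.2406] 0.0447 [0.028 0.029]
shift [-0.326  -0.0938  0.1297] turn [ 0.0028 -0.0007 -0.0119]
22.4 [0.5603 0.0694 0.2202] [ 1.7984e+02 -4.0000e-02  8.2320e+01] [ 0. -0. -1.] 0.0853 [  7.   7.  11.  94.   0. 105.]
```

```bash
python3 -m inch '[[-0.326,-0.094,0.06,0,0,0,0],[-0.326,-0.094,0.06,0,0,0,0],[-0.326,-0.094,0.06,0,0,0,0],[-0.326,-0.094,0.06,0,0,0,0],[-0.326,-0.094,0.06,0,0,0,0],[-0.326,-0.094,0.06,0,0,0,0],[-0.326,-0.094,0.06,0,0,0,0],[-0.326,-0.094,0.12,0,0,0,0],[-0.326,-0.094,0.12,0,0,0,0],[-0.326,-0.094,0.12,0,0,0,0],[-0.326,-0.094,0.12,0,0,0,0],[-0.326,-0.094,0.12,0,0,0,0]]';  python3 go.py .4243 -.2411 .013
```

```text
time: 23.4
ee_pos: [0.4225, -0.2408, 0.0983]
tcp_rot: [-179.9, -0.0, 82.3]
wrist_force: [0.3, 0.4, 0.7]
opening: 0.0854
shift [-0.0001  0.002   0.0853] turn [-0.0013 -0.0008  0.    ]
23.4 [ 0.4225 -0.2408  0.0983] [-1.7992e+02 -5.0000e-02  8.2290e+01] [0.3 0.4 0.7] 0.0854 [-30.  -4. -14.  80.   0.  68.]
```

```bash
python3 -m inch '[[0,0.001,0.04,0,0,0,0],[0,0.001,0.07,0,0,0,0],[0,0.001,0.083,0,0,0,0],[0,0.001,0.083,0,0,0,0.5],[0,0.001,0.083,0,0,0,1],[0,0.001,0.083,0,0,0,1],[0,0.001,0.083,0,0,0,1],[0,0.001,0.083,0,0,0,1]]' 60
python3 -m inch '[[0,0,0,0,0,0,1],[0,0,0,0,0,0,1],[0,0,-0.03,0,0,0,1],[0,0,-0.07,0,0,0,1],[0,0,-0.11,0,0,0,1],[0,0,-0.13,0,0,0,1],[0,0,-0.13,0,0,0,1],[0,0,-0.13,0,0,0,1]]'; python3 go.py .5518 .0148 .14 82.3
```

```text
time: 24.07
ee_pos: [0.4251, -0.2417, 0.0179]
tcp_rot: [179.8, 0.1, 82.3]
wrist_force: [-0.5, 1.8, 7.3]
opening: 0.0285
time: 24.73
ee_pos: [0.4246, -0.2418, 0.1476]
tcp_rot: [179.8, 0.1, 82.3]
wrist_force: [0.4, 0.5, -1.5]
opening: 0.0283
shift [0.2713 0.0917 0.0075] turn [0.0032 0.0012 0.0003]
24.7 [ 0.4246 -0.2418  0.1476] [1.7982e+02 7.0000e-02 8.2320e+01] [ 0.4  0.5 -1.5] 0.0283 [-30.  -4.  -9.  86.   0.  68.]
```

```bash
python3 -m inch '[[0.271,0.092,0,0,0,0,1],[0.271,0.092,0,0,0,0,1],[0.271,0.092,0,0,0,0,1],[0.271,0.092,0,0,0,0,1],[0.271,0.092,0,0,0,0,1],[0.271,0.092,0,0,0,0,1],[0.271,0.092,0,0,0,0,1],[0.271,0.092,0,0,0,0,1],[0.271,0.092,0,0,0,0,1],[0.271,0.092,0,0,0,0,1],[0.271,0.092,0,0,0,0,1]]';  python3 go.py .5518 .0148 .024 82.3
```

```text
time: 25.65
ee_pos: [0.5506, 0.014, 0.1452]
tcp_rot: [-179.9, 0.0, 82.3]
wrist_force: [-0.7, -0.3, -1.1]
opening: 0.0283
shift [0.001  0.0013 0.1212] turn [-0.0012  0.0004 -0.0006]
25.6 [0.5506 0.014  0.1452] [-1.7993e+02  2.0000e-02  8.2260e+01] [-0.7 -0.3 -1.1] 0.0283 [ 1.  4. -0. 86. -0. 99.]
```

```bash
python3 -m inch '[[0,0.001,0.03,0,0,0,1],[0,0.001,0.06,0,0,0,1],[0,0.001,0.09,0,0,0,1],[0,0.001,0.105,0,0,0,1],[0,0.001,0.115,0,0,0,1],[0,0.001,0.12,0,0,0,1],[0,0.001,0.12,0,0,0,1],[0,0.001,0.12,0,0,0,1],[0,0.001,0.122,0,0,0,1],[0,0.001,0.122,0,0,0,1]]';  python3 go.py .5518 .0148 .024 82.3
```

```text
time: 26.48
ee_pos: [0.5528, 0.0147, 0.0248]
tcp_rot: [179.9, -0.0, 82.3]
wrist_force: [-0.8, 1.1, -0.8]
opening: 0.0279
shift [-0.0001 -0.001   0.0008] turn [ 0.0016 -0.0002  0.0003]
26.5 [0.5528 0.0147 0.0248] [ 1.7991e+02 -1.0000e-02  8.2320e+01] [-0.8  1.1 -0.8] 0.0279 [  2.   6. -11.  72.  -0.  99.]
```

```bash
python3 -m inch '[[0,0,0.002,0,0,0,1],[0,0,0.002,0,0,0,1],[0,0,0.002,0,0,0,1]]';python3 -m inch '[[0,0,0,0,0,0,0.7],[0,0,0,0,0,0,0.45],[0,0,0,0,0,0,0.45],[0,0,0,0,0,0,0.45],[0,0,0,0,0,0,0.45],[0,0,-0.03,0,0,0,0.45],[0,0,-0.07,0,0,0,0.45],[0,0,-0.11,0,0,0,0.2],[0,0,-0.15,0,0,0,0],[0,0,-0.18,0,0,0,0],[0,0,-0.18,0,0,0,0],[0,0,-0.18,0,0,0,0]]'; python3 parts.py 3; python3 go.py .577 -.2177 .09 82.3
```

```text
time: 26.73
ee_pos: [0.5529, 0.0148, 0.0239]
tcp_rot: [179.9, -0.0, 82.3]
wrist_force: [-4.5, -0.1, 11.2]
opening: 0.0284
time: 27.73
ee_pos: [0.5532, 0.0148, 0.2038]
tcp_rot: [179.8, -0.0, 82.3]
wrist_force: [0.5, -0.3, -0.6]
opening: 0.0853
[241. 192.] 29 [ 0.6136 -0.0396] 0.0505 [0.008 0.053]
[314. 207.] 125 [ 0.5778 -0.2165] 0.0446 [0.029 0.029]
[ 84. 298.] 156 [0.3595 0.3301] 0.0403 [0.019 0.065]
shift [-0.2272  0.0553  0.112 ] turn [ 0.0007 -0.0001  0.0004]
27.8 [0.5525 0.0148 0.202 ] [ 1.7996e+02 -1.0000e-02  8.2320e+01] [-0.1 -0.  -0.2] 0.0857 [ 2.  5.  7. 92. -0. 99.]
```

```bash
python3 -m inch '[[-0.227,0.055,0.05,0,0,0,0],[-0.227,0.055,0.05,0,0,0,0],[-0.227,0.055,0.05,0,0,0,0],[-0.227,0.055,0.05,0,0,0,0],[-0.227,0.055,0.05,0,0,0,0],[-0.227,0.055,0.11,0,0,0,0],[-0.227,0.055,0.11,0,0,0,0],[-0.227,0.055,0.11,0,0,0,0],[-0.227,0.055,0.11,0,0,0,0],[-0.227,0.055,0.11,0,0,0,0]]';  python3 parts.py 4; python3 go.py .577 -.2177 .014
```

```text
time: 28.62
ee_pos: [0.5763, -0.2169, 0.0923]
tcp_rot: [-180.0, -0.0, 82.3]
wrist_force: [-0.0, -0.7, 1.0]
opening: 0.0851
[201. 202.] 198 [0.5638 0.0166] 0.0528 [0.134 0.18 ]
[195. 214.] 173 [0.5598 0.0704] 0.0511 [0.032 0.032]
[218. 217.] 126 [0.5528 0.015 ] 0.0515 [0.027 0.029]
[ 84. 298.] 158 [0.3593 0.3301] 0.0404 [0.019 0.065]
shift [-0.0009  0.      0.0793] turn [0.0015 0.0002 0.    ]
28.7 [ 0.5769 -0.2168  0.0933] [1.7991e+02 1.0000e-02 8.2370e+01] [ 0.4 -0.6  0.3] 0.0856 [-21.  13.   4.  81.   0.  77.]
```

```bash
python3 -m inch '[[-0.001,0,0.04,0,0,0,0],[-0.001,0,0.065,0,0,0,0],[-0.001,0,0.077,0,0,0,0],[-0.001,0,0.077,0,0,0,0.5],[-0.001,0,0.077,0,0,0,1],[-0.001,0,0.077,0,0,0,1],[-0.001,0,0.077,0,0,0,1],[-0.001,0,0.077,0,0,0,1]]' 60
python3 -m inch '[[0,0,0,0,0,0,1],[0,0,0,0,0,0,1],[0,0,-0.03,0,0,0,1],[0,0,-0.07,0,0,0,1],[0,0,-0.11,0,0,0,1],[0,0,-0.13,0,0,0,1],[0,0,-0.13,0,0,0,1],[0,0,-0.13,0,0,0,1]]'; python3 go.py .5446 -.0395 .14 82.3
```

```text
time: 29.33
ee_pos: [0.5775, -0.2188, 0.0171]
tcp_rot: [179.8, 0.0, 82.3]
wrist_force: [1.1, -0.1, 2.0]
opening: 0.0284
time: 30.0
ee_pos: [0.5771, -0.2189, 0.1468]
tcp_rot: [179.8, 0.0, 82.3]
wrist_force: [0.1, -0.1, -1.8]
opening: 0.0281
shift [ 0.1734 -0.0562  0.0065] turn [0.0035 0.0008 0.0003]
30.0 [ 0.5771 -0.2189  0.1468] [1.798e+02 4.000e-02 8.232e+01] [ 0.1 -0.1 -1.8] 0.0281 [-21.  13.  10.  87.   0.  77.]
```

```bash
python3 -m inch '[[0.173,-0.056,0,0,0,0,1],[0.173,-0.056,0,0,0,0,1],[0.173,-0.056,0,0,0,0,1],[0.173,-0.056,0,0,0,0,1],[0.173,-0.056,0,0,0,0,1],[0.173,-0.056,0,0,0,0,1],[0.173,-0.056,0,0,0,0,1],[0.173,-0.056,0,0,0,0,1]]';  python3 go.py .5446 -.0395 .024 82.3
```

```text
time: 30.67
ee_pos: [0.5436, -0.04, 0.1438]
tcp_rot: [-179.9, 0.0, 82.3]
wrist_force: [-0.8, 0.2, -0.6]
opening: 0.0282
shift [0.0006 0.0011 0.1198] turn [-0.0014  0.0004  0.0004]
30.7 [ 0.5436 -0.04    0.1438] [-1.7992e+02  2.0000e-02  8.2320e+01] [-0.8  0.2 -0.6] 0.0282 [-4.  3. -1. 85. -0. 93.]
```

```bash
python3 -m inch '[[0,0,0.03,0,0,0,1],[0,0,0.06,0,0,0,1],[0,0,0.09,0,0,0,1],[0,0,0.105,0,0,0,1],[0,0,0.115,0,0,0,1],[0,0,0.12,0,0,0,1],[0,0,0.121,0,0,0,1],[0,0,0.122,0,0,0,1],[0,0,0.122,0,0,0,1],[0,0,0.122,0,0,0,1]]';  python3 go.py .5446 -.0395 .023 82.3
```

```text
time: 31.5
ee_pos: [0.5445, -0.0398, 0.0236]
tcp_rot: [179.9, -0.0, 82.3]
wrist_force: [-0.1, 0.5, -0.6]
opening: 0.0282
shift [0.0003 0.0001 0.0006] turn [ 0.0013 -0.0001  0.0002]
31.5 [ 0.5445 -0.0398  0.0236] [179.93  -0.    82.31] [-0.1  0.5 -0.6] 0.0282 [ -4.   6. -12.  72.  -0.  94.]
```

```bash
python3 -m inch '[[0,0,0.002,0,0,0,1],[0,0,0.002,0,0,0,1],[0,0,0.002,0,0,0,1]]';python3 -m inch '[[0,0,0,0,0,0,0.7],[0,0,0,0,0,0,0.45],[0,0,0,0,0,0,0.45],[0,0,0,0,0,0,0.45],[0,0,0,0,0,0,0.45],[0,0,-0.03,0,0,0,0.45],[0,0,-0.07,0,0,0,0.45],[0,0,-0.11,0,0,0,0.2],[0,0,-0.15,0,0,0,0],[0,0,-0.19,0,0,0,0],[0,0,-0.21,0,0,0,0],[0,0,-0.21,0,0,0,0]]'; python3 look.py w4; python3 go.py .3594 .3301 .12 82.8
```

```text
time: 31.75
ee_pos: [0.5446, -0.0397, 0.0231]
tcp_rot: [179.9, 0.0, 82.3]
wrist_force: [-6.1, 0.3, 12.8]
opening: 0.0279
time: 32.75
ee_pos: [0.5454, -0.0396, 0.2364]
tcp_rot: [179.6, -0.0, 82.3]
wrist_force: [-0.3, 0.2, 0.4]
opening: 0.0857
shift [ 0.3416 -0.2338  0.1125] turn [ 0.0045 -0.0003 -0.0083]
32.8 [ 0.5449 -0.0396  0.2335] [ 1.7974e+02 -2.0000e-02  8.2320e+01] [ 0.2  0.4 -1. ] 0.0853 [-4.  4. 10. 95.  0. 94.]
```

View pics/w4.png

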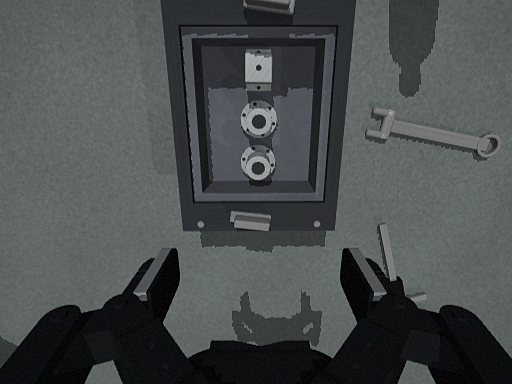

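All three parts stand on the floor at px (258,70), (258,120) and (259,165). Next, fetch the panel.

```bash
python3 -m inch '[[0.342,-0.234,0.03,0,0,-0.008,0],[0.342,-0.234,0.03,0,0,-0.008,0],[0.342,-0.234,0.03,0,0,-0.008,0],[0.342,-0.234,0.03,0,0,-0.008,0],[0.342,-0.234,0.03,0,0,-0.008,0],[0.342,-0.234,0.03,0,0,-0.008,0],[0.342,-0.234,0.03,0,0,-0.008,0],[0.342,-0.234,0.03,0,0,-0.008,0],[0.342,-0.234,0.03,0,0,-0.008,0],[0.342,-0.234,0.03,0,0,-0.008,0],[0.342,-0.234,0.03,0,0,-0.008,0],[0.342,-0.234,0.03,0,0,-0.008,0]]'; python3 -m inch '[[0,0,0,0,0,0,0],[0,0,0,0,0,0,0],[0,0,0,0,0,0,0]]'; python3 look.py w5; python3 - <<'E'
from h import *
f=np.load("w5.npz");p,d,K,T=f['p'],f['d'],f['K'],f['T'];X=cloud(d,K,T);z=X[...,2]
n=(d>.15)&(np.hypot(X[...,0]-.36,X[...,1]-.33)<.14)
m=n&(z>.004)&(z<.014);Q=X[m];print("plate",cv2.minAreaRect(Q[:,:2].astype(np.float32)),np.median(Q[:,2]))
m=n&(z>.033)&(z<.045);Q=X[m];print("fin",cv2.minAreaRect(Q[:,:2].astype(np.float32)),np.median(Q[:,2]))
E
python3 go.py .3594 .3301 .0155 82.8
```

```text
time: 33.8
ee_pos: [0.3561, 0.3318, 0.1991]
tcp_rot: [-179.9, 0.1, 83.0]
wrist_force: [0.8, -0.1, 0.1]
opening: 0.085
time: 34.05
ee_pos: [0.3583, 0.3296, 0.2007]
tcp_rot: [-180.0, 0.0, 82.7]
wrist_force: [-0.4, 0.0, -1.3]
opening: 0.0854
plate ((0.3585229516029358, 0.3295184075832367), (0.17741376161575317, 0.14721602201461792), 82.71952819824219) 0.008044049969526984
fin ((0.3581075072288513, 0.33030426502227783), (0.0632428228855133, 0.011158386245369911), 82.96046447753906) 0.03792465535606354
shift [0.0006 0.0009 0.1853] turn [ 0.0001  0.     -0.0025]
34.1 [0.3584 0.3296 0.2008] [179.99   0.    82.66] [ 0.6  0.  -0. ] 0.0852 [ 43.  -4.  -3.  92.  -0. 140.]
```

```bash
python3 -m inch '[[0,0.0005,0.04,0,0,0,0],[0,0.0005,0.08,0,0,0,0],[0,0.0005,0.12,0,0,0,0],[0,0.0005,0.15,0,0,0,0],[0,0.0005,0.175,0,0,0,0],[0,0.0005,0.183,0,0,0,0],[0,0.0005,0.183,0,0,0,1],[0,0.0005,0.183,0,0,0,1],[0,0.0005,0.183,0,0,0,1],[0,0.0005,0.183,0,0,0,1],[0,0.0005,0.183,0,0,0,1],[0,0.0005,0.183,0,0,0,1]]' 110
python3 -m inch '[[0,0,0,0,0,0,1],[0,0,0,0,0,0,1],[0,0,0,0,0,0,1],[0,0,-0.01,0,0,0,1],[0,0,-0.03,0,0,0,1],[0,0,-0.06,0,0,0,1],[0,0,-0.1,0,0,0,1],[0,0,-0.14,0,0,0,1],[0,0,-0.16,0,0,0,1],[0,0,-0.17,0,0,0,1],[0,0,-0.17,0,0,0,1],[0,0,-0.17,0,0,0,1]]'; python3 go.py .5523 .015 .17 82.3
```

```text
time: 35.1
ee_pos: [0.3588, 0.331, 0.0189]
tcp_rot: [179.9, -0.1, 82.8]
wrist_force: [14.7, -2.8, 3.1]
opening: 0.0123
time: 36.1
ee_pos: [0.358, 0.3304, 0.1868]
tcp_rot: [-180.0, 0.0, 82.8]
wrist_force: [-0.3, -0.5, -5.0]
opening: 0.009
shift [-0.2885  0.2324  0.0169] turn [-0.0007  0.0008  0.0085]
36.1 [0.358  0.3304 0.1868] [-1.7996e+02  5.0000e-02  8.2780e+01] [-0.3 -0.5 -5. ] 0.009 [ 43.  -4.  -4.  90.   0. 140.]
```

```bash
python3 -m inch '[[-0.02,0.016,0,0,0,0,1],[-0.05,0.04,0,0,0,0,1],[-0.08,0.064,0,0,0,0,1],[-0.11,0.089,0,0,0,0,1],[-0.14,0.113,0,0,0,0,1],[-0.17,0.137,0,0,0,0.008,1],[-0.2,0.161,0,0,0,0.008,1],[-0.23,0.185,0,0,0,0.008,1],[-0.26,0.21,0,0,0,0.008,1],[-0.28,0.226,0,0,0,0.008,1],[-0.288,0.232,0,0,0,0.008,1],[-0.288,0.232,0,0,0,0.008,1]]'; python3 -m inch '[[0,0,0.02,0,0,0,1],[0,0,0.04,0,0,0,1],[0,0,0.06,0,0,0,1],[0,0,0.07,0,0,0,1],[0,0,0.07,0,0,0,1],[0,0,0.07,0,0,0,1],[0,0,0.07,0,0,0,1]]'; python3 look.py w6; python3 - <<'E'
from h import *
f=np.load("w6.npz");p,d,K,T=f['p'],f['d'],f['K'],f['T'];X=cloud(d,K,T);z=X[...,2]
n=(d>.08)&(np.hypot(X[...,0]-.55,X[...,1]-.015)<.17)
h=np.histogram(z[n],bins=np.arange(.04,.16,.005));print(list(zip(h[1].round(3),h[0])))
m=n&(z>.097)&(z<.118);Q=X[m];print("plate",cv2.minAreaRect(Q[:,:2].astype(np.float32)),np.median(Q[:,2]))
m=n&(z>.061)&(z<.071);Q=X[m];print("rim",cv2.minAreaRect(Q[:,:2].astype(np.float32)),np.median(Q[:,2]))
E
python3 go.py .552 .0155 .076 82.3
```

```text
time: 37.1
ee_pos: [0.552, 0.0137, 0.1849]
tcp_rot: [-179.8, 0.1, 82.2]
wrist_force: [-0.6, 0.8, -3.7]
opening: 0.0095
time: 37.68
ee_pos: [0.5523, 0.0162, 0.1189]
tcp_rot: [179.9, -0.0, 82.4]
wrist_force: [-0.0, -0.3, -2.6]
opening: 0.0096
[(np.float64(0.04), np.int64(0)), (np.float64(0.045), np.int64(0)), (np.float64(0.05), np.int64(0)), (np.float64(0.055), np.int64(1165)), (np.float64(0.06), np.int64(1208)), (np.float64(0.065), np.int64(16192)), (np.float64(0.07), np.int64(453)), (np.float64(0.075), np.int64(123)), (np.float64(0.08), np.int64(73)), (np.float64(0.085), np.int64(94)), (np.float64(0.09), np.int64(1503)), (np.float64(0.095), np.int64(0)), (np.float64(0.1), np.int64(3)), (np.float64(0.105), np.int64(47528)), (np.float64(0.11), np.int64(56)), (np.float64(0.115), np.int64(71)), (np.float64(0.12), np.int64(116)), (np.float64(0.125), np.int64(272)), (np.float64(0.13), np.int64(312)), (np.float64(0.135), np.int64(2521)), (np.float64(0.14), np.int64(349)), (np.float64(0.145), np.int64(339)), (np.float64(0.15), np.int64(255))]
plate ((0.551250696182251, 0.015027642250061035), (0.17691558599472046, 0.14772535860538483), 82.29573059082031) 0.10757356514810335
rim ((0.5555375218391418, 0.041625335812568665), (0.20476241409778595, 0.18616676330566406), 82.33963775634766) 0.06605886205650655
shift [-0.0006 -0.0006  0.0432] turn [ 0.0018 -0.0003  0.0008]
37.7 [0.5526 0.016  0.1192] [ 1.799e+02 -2.000e-02  8.234e+01] [-0.1 -0.3 -4.1] 0.0092 [ 2.  4. -3. 83.  0. 99.]
```

View pics/w6.png

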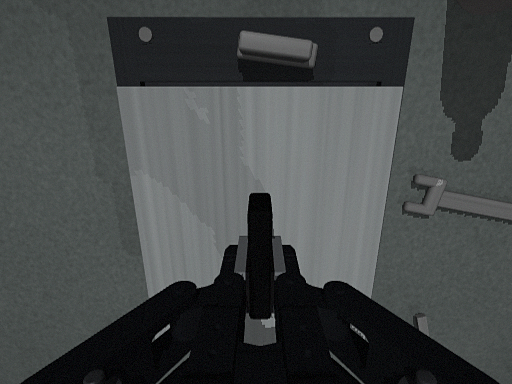

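The panel hovers level, centred on the case within 1 mm and aligned to 0.1°. Now seat it.

```bash
python3 -m inch '[[0,0,0.015,0,0,0,1],[0,0,0.025,0,0,0,1],[0,0,0.031,0,0,0,1],[0,0,0.035,0,0,0,1],[0,0,0.038,0,0,0,1],[0,0,0.04,0,0,0,1],[0,0,0.041,0,0,0,1],[0,0,0.041,0,0,0,1]]'; python3 -m inch '[[0,0,0.001,0,0,0,1],[0,0,0.001,0,0,0,1],[0,0,0.001,0,0,0,1]]'
```

```text
time: 38.4
ee_pos: [0.5523, 0.0157, 0.0773]
tcp_rot: [180.0, -0.0, 82.3]
wrist_force: [-0.6, 0.4, -3.1]
opening: 0.0091
time: 38.65
ee_pos: [0.5523, 0.0157, 0.0773]
tcp_rot: [179.9, -0.0, 82.3]
wrist_force: [-4.3, -0.6, 5.7]
opening: 0.0093
```

Contact at the seated height. Release, back off and check.

```bash
python3 -m inch '[[0,0,0,0,0,0,0.5],[0,0,0,0,0,0,0],[0,0,0,0,0,0,0],[0,0,0,0,0,0,0],[0,0,-0.03,0,0,0,0],[0,0,-0.07,0,0,0,0],[0,0,-0.11,0,0,0,0],[0,0,-0.15,0,0,0,0],[0,0,-0.16,0,0,0,0],[0,0,-0.16,0,0,0,0],[0,0,-0.16,0,0,0,0]]'; python3 look.py w7; python3 wm.py w7; python3 - <<'E'
from h import *
f=np.load("w7.npz");X=cloud(f['d'],f['K'],f['T']).reshape(-1,3);a=np.radians(82.3);u=np.array([np.cos(a),np.sin(a)]);v=np.array([u[1],-u[0]])
q=X[:,:2]-[.5518,.0148];y=q@u;x=q@v
for sx in(-60,0,60):
  for sy in(-75,-45,45,75):
    m=(abs(x*1e3-sx)<6)&(abs(y*1e3-sy)<6);print(sx,sy,np.median(X[m,2]).round(4),end='; ')
E
python3 parts.py 5; python3 go.py .5666 .1240 .13 165
```

```text
time: 39.57
ee_pos: [0.5525, 0.0157, 0.236]
tcp_rot: [179.9, -0.0, 82.3]
wrist_force: [0.2, -0.8, -0.6]
opening: 0.0857
rim+panel ((0.5517603754997253, 0.014758273959159851), (0.2573838531970978, 0.18559744954109192), 82.30992889404297) 0.06605188377423099
[268.  66.] 534 ((0.5744162797927856, 0.12269087880849838), (0.01003545243293047, 0.03993142023682594), 75.0086898803711) 0.0933 [0.5743 0.1225 0.0922]
[259. 178.] 696 ((0.5516079664230347, 0.01472867839038372), (0.06425968557596207, 0.011339562013745308), 81.89900207519531) 0.0968 [0.5516 0.0167 0.0959]
[253. 266.] 411 ((0.5293808579444885, -0.09171377122402191), (0.01031313557177782, 0.03980621322989464), 75.38568115234375) 0.093 [ 0.5296 -0.0907  0.0918]
-60 -75 0.0661; -60 -45 0.0662; -60 45 0.0661; -60 75 0.066; 0 -75 0.0662; 0 -45 0.066; 0 45 0.0662; 0 75 0.066; 60 -75 0.0659; 60 -45 0.0661; 60 45 0.0661; 60 75 0.0659; shift [0.1094 0.0004 0.1042] turn [-2.000e-03 -1.200e-03 -1.443e+00]
39.7 [0.5518 0.0157 0.2342] [-1.7988e+02  2.0000e-02  8.2320e+01] [-0.2 -0.  -0.9] 0.0853 [ 2.  5. 11. 96. -0. 99.]
```

View pics/w7.png

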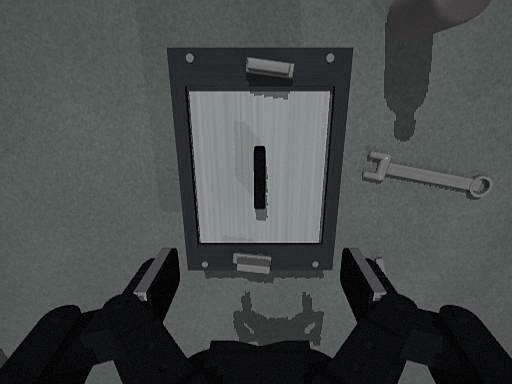

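The panel is flush: 66.0 ± 0.2 mm everywhere. Nothing loose is left on the bench. Now button a.

```bash
python3 -m inch '[[0.109,0.001,0.05,0,0,-1.443,0],[0.109,0.001,0.05,0,0,-1.443,0],[0.109,0.001,0.05,0,0,-1.443,0],[0.109,0.001,0.05,0,0,-1.443,0],[0.109,0.001,0.05,0,0,-1.443,0],[0.109,0.001,0.05,0,0,-1.443,0],[0.109,0.001,0.05,0,0,-1.443,0],[0.109,0.001,0.05,0,0,-1.443,0],[0.109,0.001,0.104,0,0,-1.443,0],[0.109,0.001,0.104,0,0,-1.443,0],[0.109,0.001,0.104,0,0,-1.443,0],[0.109,0.001,0.104,0,0,-1.443,0]]';python3 -m inch '[[0,0,0,0,0,-0.01,0],[0,0,0,0,0,-0.01,0],[0,0,0,0,0,-0.01,0]]'; python3 go.py .5668 .124 .077 165
```

```text
time: 40.67
ee_pos: [0.566, 0.1232, 0.1284]
tcp_rot: [-179.9, -0.3, 165.4]
wrist_force: [0.9, 0.6, 1.2]
opening: 0.0853
time: 40.92
ee_pos: [0.5674, 0.1235, 0.1312]
tcp_rot: [-180.0, -0.0, 165.4]
wrist_force: [-0.3, 0.0, 0.1]
opening: 0.0853
shift [0.0006 0.0004 0.0542] turn [-0.0004 -0.0008  0.0075]
40.9 [0.5674 0.1235 0.1312] [-1.7998e+02 -5.0000e-02  1.6543e+02] [-0.3  0.   0.1] 0.0853 [12.  8.  3. 84.  0. 27.]
```

```bash
python3 -m inch '[[0,0,0.03,0,0,0.008,0],[0,0,0.053,0,0,0.008,0],[0,0,0.053,0,0,0.008,0],[0,0,0.053,0,0,0.008,1],[0,0,0.053,0,0,0.008,1],[0,0,0.053,0,0,0.008,1],[0,0,0.053,0,0,0.008,1],[0,0,0.053,0,0,0.008,1],[0,0,0.053,0,0,0.008,1],[0,0,0.053,0,0,0.008,1],[0,0,0.053,0,0,0.008,1]]' 40
python3 -m inch '[[0,0,0,0,0,0.12,1],[0,0,0,0,0,0.24,1],[0,0,0,0,0,0.36,1],[0,0,0,0,0,0.48,1],[0,0,0,0,0,0.6,1],[0,0,0,0,0,0.72,1],[0,0,0,0,0,0.84,1],[0,0,0,0,0,0.96,1],[0,0,0,0,0,1.08,1],[0,0,0,0,0,1.2,1],[0,0,0,0,0,1.32,1],[0,0,0,0,0,1.4,1]]'; python3 -m inch '[[0,0,0,0,0,0,1],[0,0,0,0,0,0,1],[0,0,0,0,0,0,1]]'; python3 go.py .5668 .124 .077 82.3
```

```text
time: 41.83
ee_pos: [0.5683, 0.1247, 0.0798]
tcp_rot: [179.8, 0.1, 165.1]
wrist_force: [1.0, 5.9, 2.7]
opening: 0.0087
time: 42.83
ee_pos: [0.5674, 0.1242, 0.0798]
tcp_rot: [-180.0, -0.1, 84.6]
wrist_force: [-3.6, 2.7, 6.3]
opening: 0.0084
time: 43.08
ee_pos: [0.5674, 0.1242, 0.0798]
tcp_rot: [-180.0, -0.1, 84.9]
wrist_force: [-3.8, 2.9, 5.9]
opening: 0.0083
shift [-0.0003 -0.0006  0.0028] turn [-0.0001 -0.0013  0.0458]
43.1 [0.5674 0.1242 0.0798] [-1.800e+02 -7.000e-02  8.492e+01] [-3.8  2.9  5.9] 0.0083 [ 12.   9.  -2.  79.   0. 107.]
```

```bash
python3 -m inch '[[0,0,0,0,0,0.046,1],[0,0,0,0,0,0.046,1],[0,0,0,0,0,0.046,1],[0,0,0,0,0,0.046,0],[0,0,0,0,0,0.046,0],[0,0,0,0,0,0.046,0],[0,0,0,0,0,0.046,0],[0,0,-0.03,0,0,0.046,0],[0,0,-0.06,0,0,0.046,0],[0,0,-0.08,0,0,0.046,0],[0,0,-0.08,0,0,0.046,0]]'; python3 go.py .5375 -.0948 .15 165.4
```

```text
time: 44.0
ee_pos: [0.5694, 0.1238, 0.1638]
tcp_rot: [179.6, -0.1, 82.3]
wrist_force: [0.2, 0.5, 0.9]
opening: 0.0853
shift [-0.221  -0.0022  0.0133] turn [ 0.0067  0.0028 -1.4511]
44.0 [0.5694 0.1238 0.1638] [ 1.7964e+02 -1.2000e-01  8.2260e+01] [0.2 0.5 0.9] 0.0853 [ 12.   8.   6.  88.  -0. 110.]
```

```bash
python3 -m inch '[[-0.22,-0.001,0,0,0,-1.45,0],[-0.22,-0.001,0,0,0,-1.45,0],[-0.22,-0.001,0,0,0,-1.45,0],[-0.22,-0.001,0,0,0,-1.45,0],[-0.22,-0.001,0,0,0,-1.45,0],[-0.22,-0.001,0,0,0,-1.45,0],[-0.22,-0.001,0,0,0,-1.45,0],[-0.22,-0.001,0,0,0,-1.45,0],[-0.22,-0.001,0,0,0,-1.45,0],[-0.22,-0.001,0,0,0,-1.45,0],[-0.22,-0.001,0,0,0,-1.45,0],[-0.22,-0.001,0,0,0,-1.45,0]]';python3 -m inch '[[0,0,0.03,0,0,0,0],[0,0,0.03,0,0,0,0],[0,0,0.03,0,0,0,0],[0,0,0.03,0,0,0,0]]'; python3 go.py .5377 -.0948 .078 165.2
```

```text
time: 45.0
ee_pos: [0.5369, -0.0944, 0.1582]
tcp_rot: [-180.0, -0.0, 165.7]
wrist_force: [0.7, -0.5, -0.3]
opening: 0.0855
time: 45.33
ee_pos: [0.537, -0.0943, 0.1293]
tcp_rot: [-180.0, -0.0, 165.3]
wrist_force: [0.1, -0.3, -0.1]
opening: 0.0856
shift [-0.0009 -0.0003  0.0513] turn [-0.0001 -0.0004  0.0017]
45.3 [ 0.537  -0.0943  0.1293] [-1.8000e+02 -2.0000e-02  1.6529e+02] [ 0.1 -0.3 -0.1] 0.0856 [-10.   4.  -3.  84.  -0.   5.]
```

```bash
python3 -m inch '[[-0.001,0,0.03,0,0,0,0],[-0.001,0,0.05,0,0,0,0],[-0.001,0,0.05,0,0,0,0],[-0.001,0,0.05,0,0,0,1],[-0.001,0,0.05,0,0,0,1],[-0.001,0,0.05,0,0,0,1],[-0.001,0,0.05,0,0,0,1],[-0.001,0,0.05,0,0,0,1],[-0.001,0,0.05,0,0,0,1],[-0.001,0,0.05,0,0,0,1],[-0.001,0,0.05,0,0,0,1]]' 40
python3 -m inch '[[0,0,0,0,0,0.12,1],[0,0,0,0,0,0.24,1],[0,0,0,0,0,0.36,1],[0,0,0,0,0,0.48,1],[0,0,0,0,0,0.6,1],[0,0,0,0,0,0.72,1],[0,0,0,0,0,0.84,1],[0,0,0,0,0,0.96,1],[0,0,0,0,0,1.08,1],[0,0,0,0,0,1.2,1],[0,0,0,0,0,1.32,1],[0,0,0,0,0,1.4,1]]'; python3 -m inch '[[0,0,0,0,0,0,1],[0,0,0,0,0,0,1],[0,0,0,0,0,0,1]]'; python3 go.py .5375 -.0948 .078 82.3
```

```text
time: 46.25
ee_pos: [0.5384, -0.0942, 0.0796]
tcp_rot: [179.9, 0.1, 165.4]
wrist_force: [0.6, 3.5, 6.3]
opening: 0.0089
time: 47.25
ee_pos: [0.5381, -0.0944, 0.0796]
tcp_rot: [180.0, -0.0, 84.8]
wrist_force: [-2.0, 2.2, 7.6]
opening: 0.0089
time: 47.5
ee_pos: [0.5381, -0.0944, 0.0796]
tcp_rot: [180.0, -0.0, 85.1]
wrist_force: [-1.7, 3.1, 7.5]
opening: 0.0089
shift [-0.0005 -0.0005  0.0016] turn [ 0.0005 -0.0002  0.0494]
47.5 [ 0.5381 -0.0944  0.0796] [ 1.7997e+02 -1.0000e-02  8.5130e+01] [-1.7  3.1  7.5] 0.0089 [-10.   4.  -8.  78.   0.  85.]
```

Finish the turn, release, rise and move back over the case centre for the check.

```bash
python3 -m inch '[[0,0,0,0,0,0.049,1],[0,0,0,0,0,0.049,1],[0,0,0,0,0,0.049,1],[0,0,0,0,0,0.049,0],[0,0,0,0,0,0.049,0],[0,0,0,0,0,0.049,0],[0,0,0,0,0,0.049,0],[0,0,-0.03,0,0,0.049,0],[0,0,-0.07,0,0,0.049,0],[0,0,-0.11,0,0,0.049,0],[0,0,-0.15,0,0,0.049,0],[0,0,-0.17,0,0,0.049,0]]'; python3 -m inch '[[0.11,0,0,0,0,0,0],[0.11,0,0,0,0,0,0],[0.11,0,0,0,0,0,0],[0.11,0,0,0,0,0,0],[0.11,0,0,0,0,0,0],[0.11,0,0,0,0,0,0]]'; python3 look.py w8; python3 wm.py w8; python3 parts.py 6
```

```text
time: 48.5
ee_pos: [0.5386, -0.0947, 0.2538]
tcp_rot: [179.7, 0.0, 82.3]
wrist_force: [1.9, -0.0, 1.6]
opening: 0.0856
time: 49.0
ee_pos: [0.5527, 0.0142, 0.2487]
tcp_rot: [-180.0, 0.0, 82.3]
wrist_force: [-0.5, -0.5, 0.1]
opening: 0.0857
rim+panel ((0.5518298149108887, 0.015057578682899475), (0.25756603479385376, 0.18578827381134033), 82.20172119140625) 0.06608513369282837
[259.  73.] 437 ((0.5657538175582886, 0.11698729544878006), (0.03880010545253754, 0.008979869075119495), 82.0027084350586) 0.0934 [0.5657 0.1172 0.0924]
[259. 174.] 643 ((0.5512540340423584, 0.015203095972537994), (0.06366521120071411, 0.01111868117004633), 82.41893005371094) 0.0968 [0.5515 0.0161 0.096 ]
[259. 254.] 263 ((0.5381088256835938, -0.0859723910689354), (0.039853788912296295, 0.008606081828474998), 82.5179214477539) 0.0933 [ 0.5384 -0.0846  0.0922]
```

View pics/w8.png

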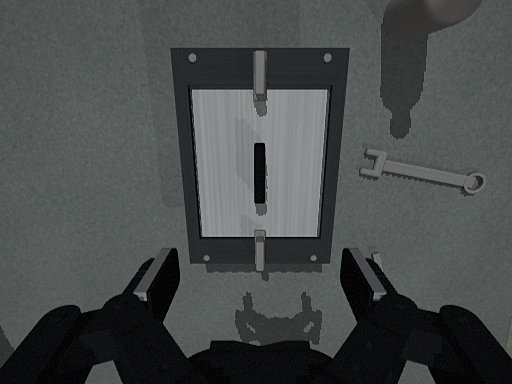

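View pics/top6.png

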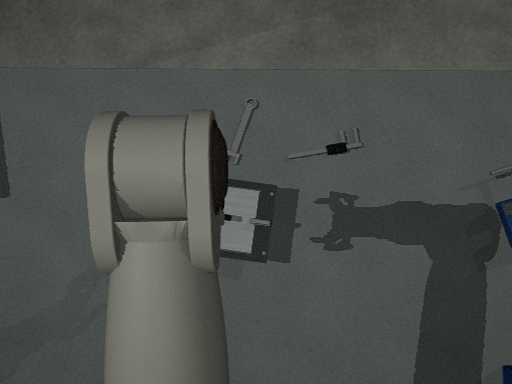

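The wrist view shows both fins pointing straight in, px (259,73) and (259,254). The top view shows the bench clear of parts, with the spanner and caliper where they were.

```bash
python3 -c "
from h import *
print(order.job_done())"
```

```text
the job is handed in; nothing more can be done
None
```

The job is done and handed in at about 49 s of the 210 s allowed. Three parts were on the bench (two hubs and one bearing block), and all three are now in the case under the panel.

**What I did**
- I turned both buttons aside to about +1.44 rad, lifted the panel out and laid it flat on the bench.
- I stood the block and both hubs in a row on the case floor.
- I set the panel back in its frame and turned both buttons back over it.

**Last checks**
- **Parts:** a wrist picture before the panel went back showed all three standing on the floor. A top view after it went back showed none left on the bench.
- **Panel:** its surface measured 66.0 ± 0.2 mm at 12 points, level with the rim. Its centre is within about 1 mm of the case centre.
- **Buttons:** they are within about 0.3° of pointing straight in (82.0° and 82.5° measured, against 82.3° for the case).
- **Other items:** the bottle, spanner and caliper were not approached and look unmoved in the pictures. The arm hid the bottle in the last top view, but the wrist picture shows part of it in the same place.
- **Robot:** the gripper was open and clear of everything when I handed in.

No check failed or disagreed. I saw no sign of a part being knocked aside or of the grip slackening.

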